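# Level the sprung battery rest and hold it level

## Task

Slide the orange spirit level, steel nose first, fully home into the yellow slot on the sprung battery rest and leave it lying flat there. Then grip the black foot knob, press it down so that the levelling foot bears firmly on its pad, and turn it until the whole bubble stands between the two black lines; finish still gripping the knob and pressing it down with the bubble centred. Leave the four small bench items where they are.

Things in the scene. Friction and masses are not known exactly. Their poses are not given: they have to be found in the camera images.
- level: Loose spirit level, an orange flat bar 170 x 30 x 18 mm (x, y, z), about 0.22 kg, flat on the bench, to be gripped across its 30 mm width. Origin: centre of its underside; +x runs along it to the steel-faced nose. On top, in the middle, a green vial 64 mm long lies along x (up to 25 mm above the underside), with a white bubble 14 mm long and black lines 10.5 mm either side of the middle.
- level_nose (a point): Middle of the lower edge of the level's nose end (level frame x = +85 mm, z = 0).
- bubble (a joint): Position of the bubble's centre along the level's +x, in m; 0 = centred between the lines, limits +-0.024. It always drifts to the higher end: about 10 mm for each degree (0.57 m per rad) of tilt (nose higher = positive). It settles in about 1 s.
- tray: Dark steel tray of the battery rest, 6 mm thick, hinged along its far edge. Origin: on the hinge, at the underside, on the slot's centre line; x points from the near edge to the hinge. Plate: x -245 to +5, y -50 to +115 mm, top at z = 6. Springs lift its near edge to 0.05 rad above level (tray top about 51 mm over the bench at the hinge, 63 at the near edge).
- slot_mouth (a point): Centre of the slot's mouth, on the tray's top face; axes as the tray (x points into the slot). The yellow slot is 33 mm wide and 22 mm high inside, its roof 4 mm thick (top 26 mm above the tray), and runs 47 mm from here to its stop. Before the mouth two flared guide walls, 18 mm high, open to about 45 mm over a further 27 mm.
- slot_stop (a point): Middle of the slot's end stop face, on the tray's top face; axes as the tray. The level is home when its nose is against the stop: its rear 123 mm then stay outside the slot.
- knob: Black round foot knob, 36 mm across, 28 mm high, white stripe on top, on the near left corner of the tray (tray frame x -205, y +80 mm). Origin: centre of its underside, 28 mm above the tray's top; z is its turning axis. It is sprung: it gives up to 12 mm downward, 3 N at first and 1 N more per mm. Some 5 to 9 N on it bring the tray down until the foot meets its pad; then the tray stops.
- knob_grip (a point): Grip point on the knob's axis, 16 mm above its underside, 12 mm below its top. As the tray sinks it shifts 0.24 mm per mm to the near side. Clockwise from above lengthens the foot 5 mm per rad and so raises the near edge of the pressed tray (bubble about 14 mm per rad towards its -x). The start needs 0.3 to 1.7 rad. The knob turns stiffly (about 0.1 N m) and stays where it is left.
- foot: Steel levelling foot below the knob, under the tray; origin on the knob's axis at the foot's collar, its ball end 27 mm below the origin.
- pad: Round steel pad, 30 mm across, on the base plate under the foot; origin at its underside, its top 14 mm higher. Its height differs a little from start to start.
- ring_terminal: copper ring terminal lying flat, about 60 mm long, 12 mm high. Origin: on its underside. Not to be disturbed.
- post_cleaner: black plastic battery-post cleaner, upright, 38 mm across, 75 mm high. Origin: on its underside. Not to be disturbed.
- socket: chrome wrench socket standing upright, 26 mm across, 36 mm high. Origin: on its underside. Not to be disturbed.
- red_cap: red plastic insulating cap, cup-shaped, 32 mm across, 26 mm high. Origin: on its underside. Not to be disturbed.
There are look-alikes about, which are no part of the job. Of the things shaped like the level, the orange one is meant.

How it is judged (in metres and radians):
On the way, in this order (a step that is already met when the one before it is completed fails the run):
1. the level lies flat on the tray, fully home in the slot (x of level_nose in the frame of slot_stop above -0.005 m and y of level_nose in the frame of slot_stop between -0.004 and 0.004 m and z of level_nose in the frame of slot_stop between -0.004 and 0.004 m and angle between the x axis of level and the x axis of tray, either way round below 0.08 rad and angle between the z axis of level and the z axis of tray, either way round below 0.03 rad), for 0.2 s.
2. the gripped knob presses the foot onto its pad (contact force between the fingers and knob above 3 N and contact force between foot and pad above 2 N), for 0.2 s.
At the end, for the whole second after the job is handed in: The level is in the slot with its nose within 5 mm of the stop, flat on the tray and in line with it; the fingers still hold the knob (over 3 N) and press the foot on its pad with over 2 N; the bubble's centre is within 3.5 mm of the middle, so that the bubble is between the lines (all of step 1 and all of step 2 and value of joint bubble between -0.0035 and 0.0035 m); the arm keeps its last pose, push and grip.
It fails at once if a bench item was pushed more than 30 mm away (distance of any of ring_terminal, post_cleaner, socket, red_cap from where it was at the start of the episode above 0.03 m).
It also fails if it takes over 67 s, if anything falls off the work surface, if the arm or the gripper's body presses on something with over 40 N, if the wrist force passes 120 N, or if a joint passes its speed limit or range.

## Robot

A 7-joint arm with a two-finger parallel gripper is mounted at the origin on the work surface. World frame = base frame: x ahead of the robot, y to its left, z up, the work surface at z = 0. Lengths are in m, angles in degrees, forces in N, time in s.
With the tool pointing down it reaches from about 0.425 to 0.875 m from the base axis. Payload 4.7 kg.
Tool frame: the origin (TCP) lies on the centre line of the jaws, within the pads' length; the fingertips stand 14 mm ahead of it and the grasp point (between the pads) lies 5 mm behind it; z points along the fingers, y is the line along which they close (so a half turn about z gives the same grasp; the last joint's range is limited). The gripper opens to 87 mm and grips with 3 to 60 N. Pads are 19 mm wide; open, the fingers measure 117 mm over their backs; the gripper's body (75 mm by 190 mm) begins 51 mm behind the grasp point.
Start: joints at [-69.609, 18.392, -4.016, 83.108, 1.295, 78.541, -3.26], TCP at [0.218, 0.612, 0.237] pointing down, gripper open.
Joint ranges: [-163.93, 163.93], [-17.29, 119.83], [-79.2, 71.16], [3.27, 140.29], [-89.18, 269.18], [5.43, 117.66], [-154.24, 154.24]. Speed limits (degrees/s): [147.25, 147.25, 180, 180, 180, 180, 180].

## Interface

Orientations are given as [roll, pitch, yaw] about the fixed x, y, z axes, in that order (R = Rz(yaw) Ry(pitch) Rx(roll)).
In Python, from cell import env gives the robot as it stands.
- The arm moves only by the tool jog_arm, never from a script. Its argument "motion" is a list that holds one entry, the list of rows, each a list of 7 numbers: the shift along the tool's x, y, z in units of 0.1 m (1.0 is 0.1 m), then the turn, a rotation vector about the tool's x, y, z in units of 180 degrees (1.0 is 180 degrees), then the closure, from 0 (fully open) to 1 (shut). A call has 1 to 5 rows; each row is the pose to reach, as a shift and turn from the pose commanded when the call began, along the tool's axes at that moment, turning the shorter way round; what a row does not reach only later rows make up. A row lasts 1/10 s, in which the tool goes at most 50 mm and 8.59 degrees, less where a joint would pass 70% of its speed; a pose out of reach is approached as far as the arm can. A call with a number of a shift or a turn outside -1 to 1 is refused whole. A call with a gripper value outside its range is refused whole. The fingers move at their own pace and stop on an object; "grip_force" is the grip in N (left out, the last holds). Time passes only in rows, so rows that repeat a pose let the fingers close. It gives the time, the measured TCP pose, the force, the opening and the grip force at its end, in the units of the state.
- env.get_obs(): the state, without advancing time (a new reading comes with each control period).
- env.read_camera(name): name is "side" or "top"; returns (picture, depth): 384x512x3 uint8, red, green, blue; 384x512 float32, m along the optical axis (not along the pixel's ray), 0 where there is no reading.
- env.camera_info(name): a dict with "camera_matrix" (3x3 intrinsics, pixels), "origin" and "orientation" of the camera in the world. Camera axes: x right, y down, z forward; pixel columns grow to the right and rows downward; lengths in m; the calibration is good to about 2 mm. A picture is of the moment at which its call begins. camera_info takes no time and is no camera call.
- env.sign_off(): hands the job in; it is judged then, once.
The state is a dict: "time_s": time; "qpos": joint angles; "joint_velocities": joint speeds; "effort": joint torques, N m; "tool_pos": TCP position; "tool_rot": TCP orientation; "force": force on the tool from outside, world axes, zero at the start; "wrist_torque": the same for the moment, N m; "grip_width": finger opening in m; "grasp_force": force on a finger pad.
Only numpy, scipy, OpenCV 4.12 (cv2) and the standard library are available. Lean on these libraries where they do the work, as an engineer would, in place of code of your own. Each camera call takes 0.05 s, during which the arm holds its last target. There are 200 camera calls.

## Working session

There is one attempt and no reset: what is moved stays moved. The work goes in short steps, Python scripts to look and compute and a tool call to move; the robot and the scene stay as the last step left them, time stands still between calls to the robot, and variables do not carry over. Pictures are saved under pics/ and viewed, at most 10 in all, crops included, and the job is handed in when it is done.

Besides the shell and the picture viewer there is one more tool, called after "Emit:" in YAML: its name, and indented under it one key for each argument. jog_arm: Moves the arm, as the interface text tells. Shifts and turns lie within -1 to 1; 1 stands for 0.1 m of shift or 180 degrees of turn. Its arguments: {"type":"object","properties":{"motion":{"type":"array","items":{"type":"array","items":{"type":"array","items":{"type":"number"}}}},"grip_force":{"type":"number"}},"required":["motion"]}

```bash
mkdir -p pics; ls; cat > h.py <<'E'
import numpy as np,cv2
from cell import env
from scipy.spatial.transform import Rotation as R
def shot(n,name):
    p,d=env.read_camera(n); np.savez(f'{name}.npz',p=p,d=d)
    cv2.imwrite(f'pics/{name}.png',p[:,:,::-1]); return p,d
def rot(o):
    o=np.array(o,float)
    if o.shape==(3,3): return o
    if o.shape==(4,): raise ValueError('quat')
    return R.from_euler('xyz',o,degrees=True).as_matrix()
def cast(n,uv,z):
    c=env.camera_info(n);K=np.array(c['camera_matrix']);M=rot(c['orientation']);o=np.array(c['origin'])
    uv=np.atleast_2d(uv).astype(float)
    r=(M@np.linalg.inv(K)@np.c_[uv,np.ones(len(uv))].T).T
    return o+r*((z-o[2])/r[:,2])[:,None]
def cloud(n,d):
    c=env.camera_info(n);K=np.array(c['camera_matrix']);M=rot(c['orientation']);o=np.array(c['origin'])
    v,u=np.mgrid[:d.shape[0],:d.shape[1]]
    X=np.stack([(u-K[0,2])/K[0,0]*d,(v-K[1,2])/K[1,1]*d,d],-1)
    return X@M.T+o
E
python3 - <<'E'
from h import *
for n in('top','side'):
    print(env.camera_info(n)); shot(n,n+'0')
print(env.get_obs())
E
```

```text
pics
{'camera_matrix': array([[365.69578036,   0.        , 257.44614421],
       [  0.        , 365.69578036, 195.80152725],
       [  0.        ,   0.        ,   1.        ]]), 'origin': array([ 0.41033972, -0.11866934,  1.0106036 ]), 'orientation': array([-173.22055113,    2.34424675,  -91.63985551])}
{'camera_matrix': array([[439.3443753 ,   0.        , 262.10588007],
       [  0.        , 439.3443753 , 193.3897818 ],
       [  0.        ,   0.        ,   1.        ]]), 'origin': array([ 0.0030963 , -0.77955992,  0.55247402]), 'orientation': array([-118.30783253,    1.0748224 ,  -37.83574731])}
{'time_s': 0.1, 'qpos': array([-69.60878223,  18.43501555,  -4.01590658,  83.16983545,
         1.29644261,  78.5408423 ,  -3.26170759]), 'joint_velocities': array([-0.10029343, -0.18121508, -0.09178601, -0.16227576,  0.01517912,
        0.07527164,  0.05181213]), 'effort': array([ 3.48836761e-05, -4.92571306e+01, -4.05724570e-01, -3.13396275e+01,
       -6.41244999e-02,  3.96091200e-02,  7.34032483e-05]), 'tool_pos': array([0.21775276, 0.61192461, 0.23555177]), 'tool_rot': array([-1.79899624e+02,  6.85389345e-03,  1.60417362e+02]), 'force': array([-0.0147889 , -0.35794722,  0.1701353 ]), 'wrist_torque': array([ 0.03760608, -0.02183429,  0.0075008 ]), 'grasp_force': 0.0, 'grip_width': 0.08659989931559342}
```

View pics/top0.png

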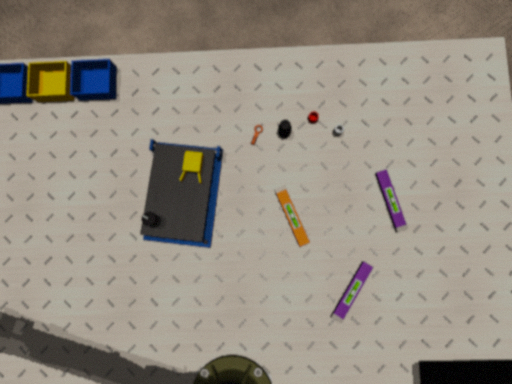

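View pics/side0.png

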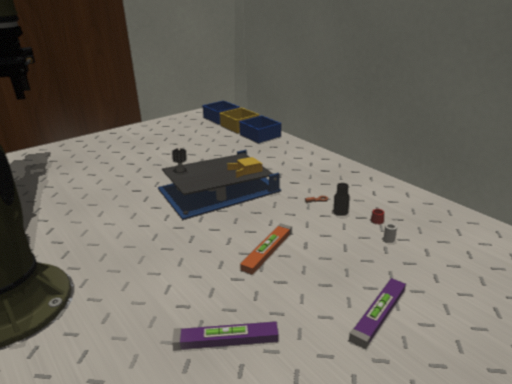

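```bash
python3 - <<'E'
from h import *
p=np.load('top0.npz')['p'];d=np.load('top0.npz')['d'];s=np.load('side0.npz');ps=s['p'];ds=s['d']
a=cv2.resize(p[130:255,135:325],None,fx=4,fy=4,interpolation=cv2.INTER_CUBIC)
cv2.imwrite('pics/c0.png',a[:,:,::-1])
def mask(p,lo,hi):
    h=cv2.cvtColor(p,cv2.COLOR_RGB2HSV);return cv2.inRange(h,lo,hi)
def comps(m,minA=25):
    n,l,st,c=cv2.connectedComponentsWithStats(m);return [(l==i,c[i],st[i]) for i in range(1,n) if st[i][4]>=minA]
for nm,pp,dd in(('top',p,d),('side',ps,ds)):
  C=cloud(nm,dd)
  for col,lo,hi in(('orange',(5,150,120),(17,255,255)),('yellow',(22,150,90),(32,255,255)),('green',(40,120,90),(75,255,255)),('black',(0,0,0),(179,255,45))):
    for m,c,st in comps(mask(pp,lo,hi)):
        if st[4]>3000: continue
        X=C[m];print(nm,col,c.round(1),st,'xyz med',np.median(X,0).round(4),'zmax',X[:,2].max().round(3))
        if col in('orange',):
            cn=max(cv2.findContours(m.astype(np.uint8),cv2.RETR_EXTERNAL,cv2.CHAIN_APPROX_NONE)[0],key=len).reshape(-1,2)
            W=cast(nm,cn,0.018)[:,:2].astype(np.float32);r=cv2.minAreaRect(W);print('   rect',r, cv2.boxPoints(r).round(4).tolist())
E
```

```text
top orange [254.8 136.8] [252 131   7  13  37] xyz med [ 0.6982 -0.079   0.0102] zmax 0.016
   rect ((0.6945094466209412, -0.07771297544240952), (0.008879355154931545, 0.035843610763549805), 64.8450698852539) [[0.6764000058174133, -0.07410000264644623], [0.7088000178337097, -0.0892999991774559], [0.7125999927520752, -0.08129999786615372], [0.6801999807357788, -0.06610000133514404]]
top orange [292.3 218.5] [277 190  32  56 338] xyz med [ 0.4415 -0.1735  0.0177] zmax 0.023
   rect ((0.4679583013057709, -0.1738835871219635), (0.15546557307243347, 0.02863704413175583), 21.859567642211914) [[0.390500009059906, -0.18950000405311584], [0.4011000096797943, -0.21610000729560852], [0.5454000234603882, -0.1581999957561493], [0.5347999930381775, -0.13169999420642853]]
top yellow [49.5 81. ] [ 26  61  41  36 873] xyz med [0.8878 0.5165 0.0053] zmax 1.011
top yellow [191.6 162.9] [179 150  24  33 443] xyz med [0.6163 0.0854 0.078 ] zmax 1.011
top green [389.6 192.9] [387 189   6   9  30] xyz med [ 0.525  -0.4373  0.0213] zmax 0.025
top green [394.3 206.1] [392 202   6   9  32] xyz med [ 0.4892 -0
[... 1962 characters left out ...]
 306  11  11  57] xyz med [ 0.4897 -0.4498  0.0226] zmax 0.025
side green [236.5 329.5] [227 327  18   6  70] xyz med [ 0.2832 -0.3362  0.0224] zmax 0.026
side green [214. 331.] [206 329  18   5  70] xyz med [ 0.2523 -0.3162  0.0228] zmax 0.025
side black [101.5  23.8] [ 86   0  35  66 835] xyz med [0.7266 1.3737 0.3041] zmax 0.552
side black [178.8 155.4] [173 150  12  13 127] xyz med [0.463  0.1736 0.1101] zmax 0.552
side black [215.  193.2] [ 166  177  106   34 1372] xyz med [0.4988 0.0891 0.0086] zmax 0.552
side black [341.1 199.9] [334 184  14  31 348] xyz med [ 0.7007 -0.1712  0.0417] zmax 0.552
side black [ 33.3 327.4] [  0 294  70  54 383] xyz med [ 0.0228 -0.1081  0.007 ] zmax 0.552
```

View pics/c0.png

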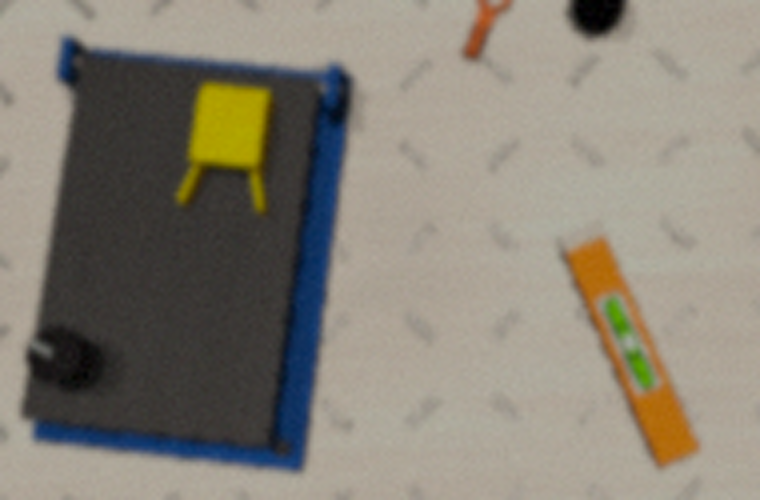

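The crop shows the orange level with its pale steel nose at its far, upper-left end (crop 580,235). The tray shows the yellow slot (230,125), mouth facing near, and the knob (65,355). Candidates:
- **Level:** orange (293,217), against purple at (391,200) and (352,290).
- **Slot:** (192,162), against the yellow bin at (49,82).
- **Knob:** (150,218), against the post cleaner at (285,128).

I choose the orange level, the slot on the tray and the knob on the tray.

```bash
cat >> h.py <<'E'
def hsv(p,lo,hi): return cv2.inRange(cv2.cvtColor(p,cv2.COLOR_RGB2HSV),lo,hi)>0
def plane(X):
    for _ in range(4):
        A=np.c_[X[:,:2],np.ones(len(X))];s=np.linalg.lstsq(A,X[:,2],rcond=None)[0];r=X[:,2]-A@s;X=X[abs(r)<max(2*np.median(abs(r)),.0015)]
    return s,len(X)
def rect(W):
    r=cv2.minAreaRect(W.astype(np.float32));return r
def motion(pos,rpy,cur=None):
    """tool-frame delta from pose cur (pos,rpy) to the target, in jog units"""
    if cur is None:
        o=env.get_obs();cur=(o['tool_pos'],o['tool_rot'])
    M=rot(cur[1]);t=M.T@(np.array(pos)-cur[0])/.1
    v=R.from_matrix(M.T@rot(rpy)).as_rotvec(degrees=True)/180
    return t.round(3).tolist()+v.round(4).tolist()
E
python3 - <<'E'
from h import *
for n in('top','side'):
    z=np.load(n+'0.npz');p,d=z['p'],z['d'];C=cloud(n,d)
    x,y,h=C[...,0],C[...,1],C[...,2]
    box=(x>.40)&(x<.75)&(y>-.02)&(y<.25)
    ye=hsv(p,(20,120,70),(34,255,255))&box
    t=box&~ye&(h>.045)&(h<.075)&(p.max(-1)<110)
    s,k=plane(C[t]);print(n,'tray plane',s.round(4),k,'z range',np.percentile(h[t],[2,98]).round(4))
    Wt=C[t&(abs(h-(C[...,:2]@s[:2]+s[2]))<.006)][:,:2];r=rect(Wt);print(' tray rect',r,cv2.boxPoints(r).round(3).tolist())
    X=C[ye];roof=X[X[:,2]>.073];ps,k=plane(roof);print(' roof plane',ps.round(4),k,np.median(roof,0).round(4))
    m=ye.astype(np.uint8)
    cn=max(cv2.findContours(m,cv2.RETR_EXTERNAL,cv2.CHAIN_APPROX_NONE)[0],key=len)
    ap=cv2.approxPolyDP(cn,1.5,True).reshape(-1,2)
    print(' poly',[(tuple(a),tuple(w)) for a,w in zip(ap.tolist(),cast(n,ap,.079)[:,:2].round(4).tolist())])
    kb=box&(p.max(-1)<60)&(h>.085)&(h<.13);kb[:, :]&=(np.hypot(x-.465,y-.178)<.05)
    print(' knob pts',kb.sum(),np.median(C[kb],0).round(4),'zpct',np.percentile(h[kb],[5,50,95]).round(4),'xy lim',np.percentile(C[kb],[2,98],0).round(4).tolist())
    top=kb&(h>np.percentile(h[kb],95)-.006);print(' knob top centroid',C[top].mean(0).round(4),top.sum())
    g=hsv(p,(40,120,90),(75,255,255))&(x>.4)&(x<.56)&(y>-.25)&(y<-.1);print(' level green',C[g&(h<.03)].mean(0).round(4))
    og=hsv(p,(5,150,120),(17,255,255))&(x>.35)&(x<.57)&(y>-.25)&(y<-.1);print(' level top z',np.median(h[og]).round(4))
E
```

```text
top tray plane [-0.0505  0.0078  0.0838] 3109 z range [0.0493 0.065 ]
 tray rect ((0.549325704574585, 0.12730827927589417), (0.1920175850391388, 0.2571060061454773), 81.52637481689453) [[0.40799999237060547, 0.050999999046325684], [0.6620000004768372, 0.013000000268220901], [0.6909999847412109, 0.2029999941587448], [0.4359999895095825, 0.2409999966621399]]
 roof plane [-0.0466  0.0331  0.105 ] 200 [0.6171 0.0853 0.0787]
 poly [((186, 150), (0.6497, 0.1006)), ((183, 154), (0.6392, 0.1086)), ((182, 172), (0.5914, 0.1115)), ((179, 180), (0.5705, 0.1194)), ((182, 179), (0.5728, 0.1115)), ((186, 171), (0.5936, 0.1009)), ((195, 171), (0.5928, 0.0773)), ((200, 183), (0.5607, 0.0644)), ((202, 152), (0.6427, 0.0584))]
 knob pts 182 [0.469  0.1819 0.1168] zpct [0.0976 0.1168 0.1198] xy lim [[0.4542, 0.1697, 0.0942], [0.4875, 0.1995, 0.1205]]
 knob top centroid [0.4703 0.1847 0.1176] 137
 level green [ 0.472  -0.1728  0.0227]
 level top z 0.0177
side tray plane [-0.045   0.0078  0.0812] 1670 z range [0.0503 0.0703]
 tray rect ((0.5493296980857849, 0.12506718933582306), (0.1944281905889511, 0.2598641812801361), 81.81011962890625) [[0.40700000524520874, 0.04699999839067459], [0.6639999747276306, 0.009999999776482582], [0.6919999718666077, 0.2029999941587448], [0.4350000023841858, 0.23999999463558197]]
 roof plane [-0.0133  0.0174  0.0861] 107 [0.6136 0.0808 0.0792]
 poly [((261, 164), (0.6319, 0.0491)), ((252, 157), (0.6411, 0.1006)), ((238, 159), (0.6046, 0.1142)), ((233, 164), (0.5761, 0.0962)), ((228, 163), (0.5697, 0.1099)), ((237, 164), (0.5841, 0.0895)), ((239, 162), (0.5954, 0.0965)), ((244, 166), (0.5908, 0.0676))]
 knob pts 149 [0.4636 0.1739 0.1093] zpct [0.0951 0.1093 0.118 ] xy lim [[0.4524, 0.1666, 0.094], [0.4811, 0.1928, 0.1188]]
 knob top centroid [0.4668 0.1795 0.1165] 60
 level green [ 0.4705 -0.1767  0.0228]
 level top z 0.0179
```

```bash
cat >> h.py <<'E'
def plan(wps):
    o=env.get_obs();cur=(o['tool_pos'],o['tool_rot']);print('from',np.round(cur[0],4),np.round(cur[1],2))
    for p,r in wps:
        print(motion(p,r,cur));cur=(np.array(p),r)
E
python3 - <<'E'
from h import *
W=[]
P=np.array([[.218,.612,.237],[.29,.54,.24],[.37,.46,.24],[.44,.37,.24],[.48,.28,.24],[.5,.19,.24],[.5,.09,.24],[.5,-.01,.22],[.46,-.1,.19],[.431,-.191,.12]])
yaws=np.r_[160.4,np.linspace(160.4-20,22,9)]
plan([(P[i],[180,0,yaws[i]]) for i in range(1,10)])
for n in('top','side'):
    z=np.load(n+'0.npz');p,d=z['p'],z['d'];C=cloud(n,d);x,y,h=C[...,0],C[...,1],C[...,2]
    t=(x>.38)&(x<.7)&(y>-.02)&(y<.26)&(p.max(-1)<110)&(abs(h-(.0825-.048*x+.0078*y))<.005)&(p[...,2].astype(int)-p[...,0]<25)
    X=C[t][:,:2]
    for ps in(-7,-8,-9):
        c,s=np.cos(np.radians(ps)),np.sin(np.radians(ps));u=X@[c,s];v=X@[-s,c]
        b=np.arange(u.min()+.03,u.max()-.04,.008);L=[];Rr=[]
        for a in b:
            k=(u>=a)&(u<a+.008)
            if k.sum()>5: L.append((a,v[k].max()));Rr.append((a,v[k].min()))
        L=np.array(L);Rr=np.array(Rr);f=[np.polyfit(*a.T,1) for a in(L,Rr)]
        print(n,ps,[(round(np.degrees(np.arctan(q[0]))+ps,2),np.polyval(q,b.mean()).round(4)) for q in f],np.percentile(u,[.5,99.5]).round(4))
E
```

```text
from [0.2178 0.6119 0.2356] [-1.7990e+02  1.0000e-02  1.6042e+02]
[-0.922, -0.436, -0.044, -0.0005, 0.0001, 0.1112]
[-1.126, -0.106, -0.0, 0.0, -0.0, 0.0822]
[-1.139, 0.045, 0.0, 0.0, -0.0, 0.0822]
[-0.983, 0.054, 0.0, -0.0, -0.0, 0.0822]
[-0.916, 0.105, 0.0, 0.0, -0.0, 0.0822]
[-0.988, 0.153, 0.0, -0.0, -0.0, 0.0822]
[-0.916, 0.4, 0.2, -0.0, -0.0, 0.0822]
[-0.954, 0.246, 0.3, 0.0, -0.0, 0.0822]
[-0.777, 0.555, 0.7, -0.0, -0.0, 0.0822]
top -7 [(np.float64(-2.62), np.float64(0.272)), (np.float64(-8.17), np.float64(0.1124))] [0.4023 0.6485]
top -8 [(np.float64(-0.14), np.float64(0.2795)), (np.float64(-8.17), np.float64(0.1215))] [0.3989 0.6447]
top -9 [(np.float64(-0.08), np.float64(0.2887)), (np.float64(-8.17), np.float64(0.1306))] [0.3954 0.641 ]
side -7 [(np.float64(-5.43), np.float64(0.271)), (np.float64(-9.13), np.float64(0.1083))] [0.401  0.6552]
side -8 [(np.float64(-5.98), np.float64(0.2808)), (np.float64(-8.33), np.float64(0.118))] [0.3979 0.6529]
side -9 [(np.float64(-3.57), np.float64(0.2883)), (np.float64(-8.27), np.float64(0.1271))] [0.394  0.6491]
```

Emit:
jog_arm:
  motion:
    - [[-0.92,-0.44,-0.04,0,0,0.11,0],[-0.92,-0.44,-0.04,0,0,0.11,0],[-0.92,-0.44,-0.04,0,0,0.11,0]]

```text
time_s: 0.4
tool_pos: [0.2979, 0.534, 0.2407]
tool_rot: [180.0, 0.3, 139.7]
force: [1.1, -0.1, -0.4]
grip_width: 0.0871
grasp_force: 0.0
```

Emit:
jog_arm:
  motion:
    - [[-1,-0.1,0,0,0,0.08,0],[-1,-0.1,0,0,0,0.08,0]]

```text
time_s: 0.6
tool_pos: [0.36, 0.4689, 0.24]
tool_rot: [-180.0, -0.0, 126.1]
force: [1.4, 0.0, -0.3]
grip_width: 0.0868
grasp_force: 0.0
```

Emit:
jog_arm:
  motion:
    - [[-1,0.04,0,0,0,0.08,0],[-1,0.04,0,0,0,0.08,0]]

```text
time_s: 0.8
tool_pos: [0.4236, 0.3892, 0.2402]
tool_rot: [-180.0, 0.0, 111.5]
force: [0.8, 0.2, 0.2]
grip_width: 0.0865
grasp_force: 0.0
```

Emit:
jog_arm:
  motion:
    - [[-1,0.05,0,0,0,0.08,0],[-1,0.05,0,0,0,0.08,0]]

```text
time_s: 1.0
tool_pos: [0.4651, 0.2981, 0.2401]
tool_rot: [-180.0, 0.0, 97.1]
force: [-0.2, -0.3, 0.5]
grip_width: 0.0869
grasp_force: 0.0
```

Emit:
jog_arm:
  motion:
    - [[-1,0.1,0,0,0,0.08,0],[-1,0.1,0,0,0,0.08,0]]

```text
time_s: 1.2
tool_pos: [0.4873, 0.2006, 0.2401]
tool_rot: [-180.0, 0.0, 82.7]
force: [0.4, 0.2, 0.3]
grip_width: 0.087
grasp_force: 0.0
```

Emit:
jog_arm:
  motion:
    - [[-1,0.15,0,0,0,0.08,0],[-1,0.15,0,0,0,0.08,0]]

```text
time_s: 1.4
tool_pos: [0.4896, 0.1006, 0.2402]
tool_rot: [-180.0, 0.0, 68.3]
force: [0.8, -0.4, 0.0]
grip_width: 0.087
grasp_force: 0.0
```

Emit:
jog_arm:
  motion:
    - [[-1,0.4,0.1,0,0,0.08,0],[-1,0.4,0.1,0,0,0.08,0],[-1,0.4,0.1,0,0,0.08,0]]

```text
time_s: 1.7
tool_pos: [0.4898, -0.0123, 0.2302]
tool_rot: [180.0, 0.1, 53.5]
force: [-0.7, 0.1, -0.6]
grip_width: 0.0871
grasp_force: 0.0
```

Emit:
jog_arm:
  motion:
    - [[-0.95,0.25,0.2,0,0,0.08,0],[-0.95,0.25,0.2,0,0,0.08,0],[-0.95,0.25,0.2,0,0,0.08,0]]

```text
time_s: 2.0
tool_pos: [0.4522, -0.1026, 0.2093]
tool_rot: [-179.9, 0.2, 39.2]
force: [0.5, 0.8, -0.0]
grip_width: 0.087
grasp_force: 0.0
```

```bash
python3 - <<'E'
from h import *
print(env.get_obs()['time_s'],env.get_obs()['qpos'].round(1))
plan([([.4313,-.191,.11],[180,0,22]),([.4313,-.191,.0165],[180,0,22])])
E
```

```text
2.0 [-28.7  -5.6  36.4 111.6   3.6  73.1 -44.3]
from [ 0.4522 -0.1026  0.2093] [-1.7993e+02  1.6000e-01  3.9210e+01]
[-0.717, 0.554, 0.995, -0.0002, 0.001, 0.0956]
[0.0, -0.0, 0.935, 0.0, 0.0, 0.0]
```

Emit:
jog_arm:
  motion:
    - [[-0.72,0.55,0.9,0,0.001,0.096,0],[-0.72,0.55,0.9,0,0.001,0.096,0],[-0.72,0.55,0.9,0,0.001,0.096,0],[-0.72,0.55,0.9,0,0.001,0.096,0]]

```text
time_s: 2.4
tool_pos: [0.4323, -0.1865, 0.1179]
tool_rot: [-179.9, 0.1, 22.3]
force: [-0.6, 0.7, 0.6]
grip_width: 0.087
grasp_force: 0.0
```

```bash
python3 - <<'E'
from h import *
print(env.get_obs()['qpos'].round(1))
p,d=shot('top','t1');shot('side','s1')
plan([([.4313,-.191,.0165],[180,0,22])])
cv2.imwrite('pics/c1.png',cv2.resize(p[150:290,230:400],None,fx=4,fy=4)[:,:,::-1])
E
```

```text
[-22.2   1.7  43.4 117.3  -1.3  61.7 -45.9]
from [ 0.4355 -0.1841  0.1205] [-1.7994e+02 -1.5000e-01  2.2580e+01]
[-0.069, 0.049, 1.04, -0.0004, -0.0008, 0.0032]
```

View pics/s1.png

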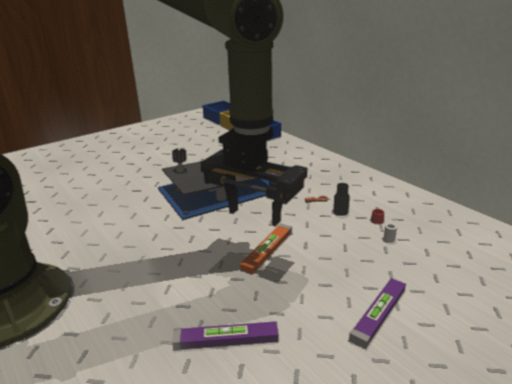

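The side view shows the open fingers at (232,200) and (277,215), straddling the line of the orange level at (265,248). I'm descending.

Emit:
jog_arm:
  motion:
    - [[-0.07,0.05,0.5,0,-0.001,0.003,0],[-0.07,0.05,0.85,0,-0.001,0.003,0],[-0.07,0.05,1.0,0,-0.001,0.003,0],[-0.07,0.05,1.0,0,-0.001,0.003,0],[-0.07,0.05,1.0,0,-0.001,0.003,0]]

```text
time_s: 3.0
tool_pos: [0.4327, -0.1911, 0.0216]
tool_rot: [180.0, -0.1, 22.1]
force: [-0.4, -0.2, 0.6]
grip_width: 0.0868
grasp_force: 0.0
```

```bash
python3 - <<'E'
from h import *
plan([([.4313,-.191,.0165],[180,0,22])])
E
```

```text
from [ 0.4327 -0.1911  0.0216] [ 1.7999e+02 -9.0000e-02  2.2140e+01]
[-0.013, -0.006, 0.051, 0.0, -0.0005, 0.0008]
```

Emit:
jog_arm:
  motion:
    - [[-0.01,0,0.05,0,0,0,0],[-0.01,0,0.05,0,0,0,0.4],[-0.01,0,0.05,0,0,0,0.8],[-0.01,0,0.05,0,0,0,1],[-0.01,0,0.05,0,0,0,1]]
  grip_force: 30

```text
time_s: 3.5
tool_pos: [0.4303, -0.1924, 0.0158]
tool_rot: [-180.0, -0.0, 22.0]
force: [0.2, -1.4, -0.7]
grip_width: 0.063
grasp_force: 0.0
```

Emit:
jog_arm:
  motion:
    - [[0,0,0,0,0,0,1],[0,0,0,0,0,0,1],[0,0,0,0,0,0,1]]

```text
time_s: 3.8
tool_pos: [0.4301, -0.1924, 0.0155]
tool_rot: [-180.0, 0.0, 22.0]
force: [-0.5, 1.1, -0.9]
grip_width: 0.0389
grasp_force: 0.0
```

Emit:
jog_arm:
  motion:
    - [[0,0,-0.4,0,0,0,1],[0,0,-0.8,0,0,0,1],[0,0,-1,0,0,0,1],[0,0,-1,0,0,0,1]]

```text
time_s: 4.2
tool_pos: [0.4325, -0.1931, 0.1185]
tool_rot: [179.9, -0.3, 22.0]
force: [0.3, -0.1, 0.9]
grip_width: 0.0069
grasp_force: 0.0
```

```bash
cat > meas.py <<'E'
from h import *
import sys
tag=sys.argv[1]
o=env.get_obs();T=rot(o['tool_rot']);P=o['tool_pos'];print(P.round(4),o['tool_rot'].round(2),o['grip_width'],o['grasp_force'])
for n in('top','side'):
    p,d=shot(n,tag+n);C=cloud(n,d)
    m=hsv(p,(4,140,90),(17,255,255));g=hsv(p,(40,120,90),(75,255,255))
    L=(C-P)@T   # tool frame
    near=(np.abs(L[...,1])<.06)&(np.abs(L[...,0])<.2)&(np.abs(L[...,2])<.08)
    k=m&near;gg=g&near
    if k.sum()>20:
        # contour cast to the level's top plane (tool z ~ const)
        Y=L[k];zt=np.median(Y[:,2]);X=Y[abs(Y[:,2]-zt)<.006]
        s,c=plane(X);u=X[:,0];print(n,'orange tool-x',np.percentile(u,[1,99]).round(4),'y',np.percentile(X[:,1],[2,98]).round(4),'plane',s.round(4),c)
    if gg.sum()>5: print(n,'green',L[gg].mean(0).round(4), gg.sum())
E
python3 meas.py m1
```

```text
[ 0.4325 -0.1931  0.1185] [179.88  -0.35  22.  ] 0.0068852238598638375 0.0
```

I lifted before the fingers had closed. I'll reopen, go back down and wait for the grip.

Emit:
jog_arm:
  motion:
    - [[0,0,0,0,0,0,0],[0,0,0,0,0,0,0],[0,0,0,0,0,0,0],[0,0,0,0,0,0,0],[0,0,0,0,0,0,0]]

```text
time_s: 4.8
tool_pos: [0.4299, -0.1925, 0.1152]
tool_rot: [-180.0, 0.0, 22.0]
force: [-0.2, -0.6, 0.5]
grip_width: 0.0347
grasp_force: 0.0
```

```bash
python3 - <<'E'
from h import *
print(env.get_obs()['grip_width'])
for n in('top','side'):
    p,d=shot(n,'r1'+n);C=cloud(n,d);x,y,h=[C[...,i] for i in range(3)]
    w=(x>.36)&(x<.58)&(y>-.27)&(y<-.1)&(h<.04)
    og=hsv(p,(4,140,90),(17,255,255))&w;g=hsv(p,(40,120,90),(75,255,255))&w
    for nm,m,zz in(('o',og,.018),('g',g,.0225)):
        v,u=np.nonzero(m);W=cast(n,np.c_[u,v],zz)[:,:2];print(n,nm,len(u),rect(W),W.mean(0).round(4))
plan([([.4313,-.191,.0165],[180,0,22])])
E
```

```text
0.03474523733890847
top o 128 ((0.5070487856864929, -0.15824159979820251), (0.07120145857334137, 0.02917923405766487), 22.854904174804688) [ 0.5149 -0.1536]
top g 30 ((0.48946067690849304, -0.16555142402648926), (0.025377703830599785, 0.00847037322819233), 24.26930046081543) [ 0.4896 -0.1657]
side o 222 ((0.4689491391181946, -0.17862451076507568), (0.15833765268325806, 0.03051597811281681), 22.027917861938477) [ 0.4994 -0.169 ]
side g 41 ((0.47659265995025635, -0.1737540066242218), (0.056076958775520325, 0.009109873324632645), 21.339067459106445) [ 0.4759 -0.1741]
from [ 0.4301 -0.1925  0.1154] [-1.7997e+02  1.0000e-02  2.1990e+01]
[0.017, -0.009, 0.989, -0.0002, 0.0001, -0.0]
```

Level undisturbed. Opening fully before descending.

Emit:
jog_arm:
  motion:
    - [[0,0,0,0,0,0,0],[0,0,0,0,0,0,0],[0,0,0,0,0,0,0],[0,0,0,0,0,0,0],[0,0,0,0,0,0,0]]

```text
time_s: 5.4
tool_pos: [0.4301, -0.1924, 0.1155]
tool_rot: [-180.0, -0.0, 22.0]
force: [0.4, 0.1, 0.4]
grip_width: 0.0818
grasp_force: 0.0
```

Emit:
jog_arm:
  motion:
    - [[0.02,0,0.5,0,0,0,0],[0.02,0,0.85,0,0,0,0.1],[0.02,0,0.985,0,0,0,0.2],[0.02,0,0.985,0,0,0,1],[0.02,0,0.985,0,0,0,1]]
  grip_force: 30

```text
time_s: 5.9
tool_pos: [0.4324, -0.1921, 0.0175]
tool_rot: [180.0, -0.0, 22.0]
force: [-0.1, 0.7, -0.2]
grip_width: 0.0626
grasp_force: 0.0
```

Emit:
jog_arm:
  motion:
    - [[0,0,0,0,0,0,1],[0,0,0,0,0,0,1],[0,0,0,0,0,0,1],[0,0,0,0,0,0,1],[0,0,0,0,0,0,1]]

```text
time_s: 6.4
tool_pos: [0.432, -0.1913, 0.0173]
tool_rot: [-179.9, -0.0, 22.0]
force: [-0.7, 0.8, 3.8]
grip_width: 0.0294
grasp_force: 30.0
```

Emit:
jog_arm:
  motion:
    - [[0,0,0,0,0,0,1],[0,0,0,0,0,0,1],[0,0,0,0,0,0,1]]

```text
time_s: 6.7
tool_pos: [0.432, -0.1913, 0.0173]
tool_rot: [-179.9, -0.0, 22.0]
force: [-2.4, 2.3, 5.1]
grip_width: 0.0298
grasp_force: 30.0
```

Emit:
jog_arm:
  motion:
    - [[0,0,-0.3,0,0,0,1],[0,0,-0.7,0,0,0,1],[0,0,-1,0,0,0,1],[0,0,-1,0,0,0,1],[0,0,-1,0,0,0,1]]

```text
time_s: 7.2
tool_pos: [0.4318, -0.1915, 0.1167]
tool_rot: [-180.0, -0.0, 22.0]
force: [-0.2, -0.3, -2.8]
grip_width: 0.0299
grasp_force: 30.0
```

```bash
python3 meas.py m2
```

```text
[ 0.4318 -0.1915  0.1167] [-1.7995e+02 -4.0000e-02  2.2010e+01] 0.02990844164851412 29.975832402706146
top orange tool-x [0.0482 0.1176] y [-0.0152  0.0129] plane [-0.0016  0.0088  0.0004] 129
top green [ 0.0671 -0.0008 -0.0043] 31
side orange tool-x [-0.0398  0.1089] y [-0.0032  0.0156] plane [0.0078 0.0314 0.0001] 62
side green [ 0.0333  0.0195 -0.0215] 6
```

```bash
python3 - <<'E'
from h import *
plan([([.445,-.12,.165],[180,0,14]),([.45,-.04,.165],[180,0,5]),([.445,.04,.16],[180,1.5,-3]),([.4275,.11,.125],[180,2.8,-8.2])])
E
```

```text
from [ 0.4307 -0.1913  0.1154] [-1.7989e+02  1.5000e-01  2.2000e+01]
[0.399, -0.608, -0.496, -0.0006, 0.0009, 0.0444]
[0.242, -0.764, -0.0, -0.0, -0.0, 0.05]
[0.02, -0.801, 0.05, 0.0006, -0.0083, 0.0444]
[-0.202, -0.69, 0.355, 0.0011, -0.0072, 0.0289]
```

Emit:
jog_arm:
  motion:
    - [[0.2,-0.3,-0.25,0,0,0.022,1],[0.4,-0.61,-0.5,0,0,0.044,1],[0.4,-0.61,-0.5,0,0,0.044,1]]

```text
time_s: 7.6
tool_pos: [0.4484, -0.1151, 0.1681]
tool_rot: [-179.9, -0.2, 14.4]
force: [0.7, -1.5, -2.0]
grip_width: 0.0296
grasp_force: 30.0
```

Emit:
jog_arm:
  motion:
    - [[0.12,-0.38,0,0,0,0.025,1],[0.24,-0.76,0,0,0,0.05,1],[0.24,-0.76,0,0,0,0.05,1]]

```text
time_s: 7.9
tool_pos: [0.45, -0.0351, 0.165]
tool_rot: [-179.9, 0.2, 5.5]
force: [-0.8, 0.3, -1.6]
grip_width: 0.0296
grasp_force: 30.0
```

Emit:
jog_arm:
  motion:
    - [[0,-0.4,0,0,-0.004,0.022,1],[0.02,-0.8,0.05,0,-0.008,0.044,1],[0.02,-0.8,0.05,0,-0.008,0.044,1]]

```text
time_s: 8.2
tool_pos: [0.4443, 0.0443, 0.1597]
tool_rot: [179.9, 1.7, -2.4]
force: [0.2, -0.7, -3.4]
grip_width: 0.0298
grasp_force: 30.0
```

Emit:
jog_arm:
  motion:
    - [[-0.1,-0.35,0.1,0,-0.004,0.015,1],[-0.2,-0.69,0.3,0,-0.007,0.029,1],[-0.2,-0.69,0.35,0,-0.007,0.029,1],[-0.2,-0.69,0.35,0,-0.007,0.029,1],[-0.2,-0.69,0.35,0,-0.007,0.029,1]]

```text
time_s: 8.7
tool_pos: [0.4285, 0.1075, 0.1269]
tool_rot: [179.6, 2.7, -8.1]
force: [0.9, 0.1, -1.5]
grip_width: 0.0293
grasp_force: 30.0
```

```bash
python3 meas.py m3; python3 - <<'E'
from h import *
print(env.get_obs()['qpos'].round(1))
for n,(a,b,c,e) in(('top',(135,250,130,230)),('side',(130,210,150,290))):
    p=np.load('m3'+n+'.npz')['p'];cv2.imwrite(f'pics/m3c{n}.png',cv2.resize(p[a:b,c:e],None,fx=5,fy=5,interpolation=cv2.INTER_CUBIC)[:,:,::-1])
plan([([.4267,.11,.083],[180,2.8,-8.2])])
E
```

```text
[0.4285 0.1075 0.1269] [179.65   2.74  -8.13] 0.029279713205347665 29.994447827339172
top orange tool-x [0.0449 0.118 ] y [-0.0144  0.0149] plane [0.0061 0.0144 0.    ] 173
top green [ 0.0594  0.0008 -0.0078] 54
side orange tool-x [0.0368 0.1185] y [-0.0081  0.0179] plane [ 0.0157  0.0374 -0.0019] 88
side green [ 0.0576  0.0044 -0.0048] 27
[ -42.    -0.7   25.2  117.9   -0.7   65.3 -114.7]
from [0.4291 0.1078 0.1278] [179.74   2.66  -8.18]
[-0.006, -0.02, 0.448, 0.0015, -0.0008, 0.0001]
```

View pics/m3ctop.png

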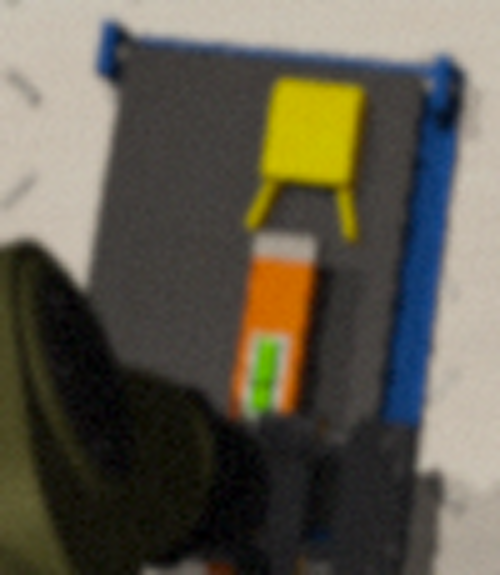

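View pics/m3cside.png

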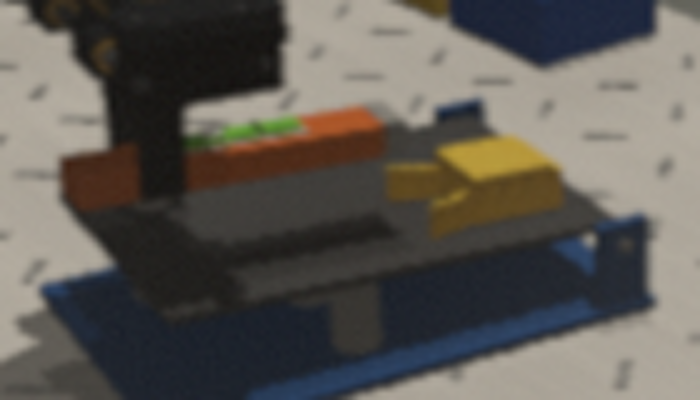

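The top crop shows the level's steel nose (285,245) in line with the slot mouth (315,185), about 2–3 mm too far right. The side crop shows the level hovering parallel to the tray, in front of the guides. I'll correct y by +2.7 mm and go down.

```bash
python3 - <<'E'
from h import *
c,s=np.cos(np.radians(8.2)),np.sin(np.radians(8.2))
A=np.array([.4267,.1127,.082])
def at(q,dz=0): return A+q*np.array([c,-s,-.049])+[0,0,dz]
plan([(A,[180,2.8,-8.2])]+[(at(q),[180,2.8,-8.2]) for q in(.03,.055,.08)])
E
```

```text
from [0.4291 0.1078 0.1278] [179.74   2.66  -8.18]
[-0.009, -0.047, 0.458, 0.0015, -0.0008, 0.0001]
[0.3, 0.0, 0.0, 0.0, 0.0, 0.0]
[0.25, -0.0, 0.0, 0.0, 0.0, 0.0]
[0.25, 0.0, 0.0, 0.0, 0.0, 0.0]
```

Emit:
jog_arm:
  motion:
    - [[0,-0.05,0.2,0.001,0,0,1],[-0.01,-0.05,0.4,0.001,0,0,1],[-0.01,-0.05,0.46,0.001,0,0,1],[-0.01,-0.05,0.46,0.001,0,0,1],[-0.01,-0.05,0.46,0.001,0,0,1]]

```text
time_s: 9.3
tool_pos: [0.4269, 0.1141, 0.0825]
tool_rot: [180.0, 2.6, -8.1]
force: [0.3, -0.1, -2.5]
grip_width: 0.0302
grasp_force: 30.0
```

```bash
python3 meas.py m4; python3 - <<'E'
from h import *
o=env.get_obs();print(o['force'].round(2),o['wrist_torque'].round(3))
T=rot(o['tool_rot']);P=o['tool_pos']
for n in('top','side'):
    z=np.load('m4'+n+'.npz');p,d=z['p'],z['d'];C=cloud(n,d);x,y,h=[C[...,i] for i in range(3)]
    b=(x>.54)&(x<.7)&(y>.03)&(y<.14);L=(C-P)@T
    ye=hsv(p,(20,120,70),(34,255,255))&b
    roof=ye&(h>.073);X=L[roof];print(n,'roof tool x',np.percentile(X[:,0],[2,98]).round(4),'y pct',np.percentile(X[:,1],[2,50,98]).round(4))
    st=b*0
    t=b&~ye&(abs(h-(.0825-.048*x+.0078*y))<.008)&(p.max(-1)<110)
    print(' tray z in tool',np.median(L[t],0).round(4))
    st=(np.abs(L[...,1])<.012)&(L[...,0]>.1)&(L[...,0]<.16)&(np.abs(L[...,2])<.006)
    print(' top of level tool-x max',np.percentile(L[st][:,0],[50,95,99,100]).round(4) if st.sum() else 0)
E
```

```text
[0.4269 0.1141 0.0825] [179.96   2.61  -8.11] 0.030215892551818807 29.994750022888184
top orange tool-x [0.0432 0.1181] y [-0.0148  0.0149] plane [ 0.0096 -0.0024 -0.0006] 160
top green [ 0.0577  0.0015 -0.0092] 52
side orange tool-x [0.0321 0.1178] y [-0.0102  0.0171] plane [ 0.021  0.061 -0.002] 98
side green [ 0.0592 -0.0039 -0.0021] 39
[ 0.16 -0.07 -2.46] [-0.015  0.158 -0.021]
top roof tool x [0.1503 0.2214] y pct [-0.021   0.0016  0.0242]
 tray z in tool [0.1721 0.0057 0.0207]
 top of level tool-x max [0.1161 0.1307 0.1319 0.1322]
side roof tool x [0.1498 0.2149] y pct [-0.022   0.0059  0.0268]
 tray z in tool [0.1697 0.0328 0.0201]
 top of level tool-x max [0.116  0.1304 0.1316 0.1319]
```

Emit:
jog_arm:
  motion:
    - [[0.1,0.01,0.015,0,0,0,1],[0.2,0.01,0.015,0,0,0,1],[0.3,0.01,0.015,0,0,0,1],[0.4,0.01,0.015,0,0,0,1],[0.4,0.01,0.015,0,0,0,1]]

```text
time_s: 9.9
tool_pos: [0.4674, 0.1072, 0.0784]
tool_rot: [179.9, 2.6, -8.1]
force: [-0.0, -0.1, -0.9]
grip_width: 0.0296
grasp_force: 30.0
```

Emit:
jog_arm:
  motion:
    - [[0.07,0,0,0,0,0,1],[0.14,0,0,0,0,0,1],[0.2,0,0,0,0,0,1],[0.2,0,0,0,0,0,1]]

```text
time_s: 10.3
tool_pos: [0.4864, 0.1047, 0.0774]
tool_rot: [179.9, 2.6, -8.1]
force: [0.7, 0.4, -0.4]
grip_width: 0.0298
grasp_force: 30.0
```

Emit:
jog_arm:
  motion:
    - [[0.06,0,0,0,0,0,1],[0.12,0,0,0,0,0,1],[0.17,0,0,0,0,0,1],[0.17,0,0,0,0,0,1]]

```text
time_s: 10.7
tool_pos: [0.5031, 0.1023, 0.0766]
tool_rot: [179.9, 2.6, -8.1]
force: [1.6, 1.0, -0.9]
grip_width: 0.0298
grasp_force: 30.0
```

Emit:
jog_arm:
  motion:
    - [[0.02,0,0,0,0,0,1],[0.04,0,0,0,0,0,1],[0.05,0,0,0,0,0,1],[0.05,0,0,0,0,0,1]]

```text
time_s: 11.1
tool_pos: [0.5071, 0.1018, 0.0763]
tool_rot: [179.9, 2.7, -8.1]
force: [-0.0, 0.4, -1.4]
grip_width: 0.03
grasp_force: 30.0
```

Emit:
jog_arm:
  motion:
    - [[0.02,0,0,0,0,0,1],[0.03,0,0,0,0,0,1],[0.03,0,0,0,0,0,1]]

```text
time_s: 11.4
tool_pos: [0.5101, 0.1014, 0.0762]
tool_rot: [179.9, 2.7, -8.1]
force: [-0.3, 0.2, -1.0]
grip_width: 0.0293
grasp_force: 30.0
```

Emit:
jog_arm:
  motion:
    - [[0.01,0,0,0,0,0,1],[0.02,0,0,0,0,0,1],[0.02,0,0,0,0,0,1]]

```text
time_s: 11.7
tool_pos: [0.5108, 0.1013, 0.0759]
tool_rot: [179.9, 2.8, -8.1]
force: [-3.4, 0.9, 2.2]
grip_width: 0.0296
grasp_force: 30.0
```

Emit:
jog_arm:
  motion:
    - [[0.01,0,0,0,0,0,1],[0.02,0,0,0,0,0,1],[0.02,0,0,0,0,0,1]]

```text
time_s: 12.0
tool_pos: [0.5109, 0.1013, 0.0757]
tool_rot: [179.9, 3.1, -8.0]
force: [-10.0, 1.0, 6.4]
grip_width: 0.0295
grasp_force: 30.0
```

Emit:
jog_arm:
  motion:
    - [[0.01,0,0,0,0,0,1],[0.02,0,0,0,0,0,1],[0.02,0,0,0,0,0,1]]

```text
time_s: 12.3
tool_pos: [0.511, 0.1013, 0.0751]
tool_rot: [179.9, 3.3, -8.0]
force: [-13.4, 1.4, 6.5]
grip_width: 0.0297
grasp_force: 30.0
```

Emit:
jog_arm:
  motion:
    - [[0,0,0.005,0,0,0,1],[0,0,0.005,0,0,0,0.5],[0,0,0.005,0,0,0,0.5],[0,0,0.005,0,0,0,0.5]]

```text
time_s: 12.7
tool_pos: [0.5169, 0.1004, 0.0758]
tool_rot: [179.9, 2.6, -8.1]
force: [-0.6, 0.7, 0.5]
grip_width: 0.0418
grasp_force: 0.0
```

```bash
python3 - <<'E'
from h import *
o=env.get_obs();print(o['tool_pos'],o['force'],o['grip_width'],o['qpos'].round(1))
plan([([.511,.102,.16],[180,2.7,-8.2])])
E
```

```text
[0.51692432 0.10040508 0.07579045] [-0.55847157  0.65549795  0.48772214] 0.0418203285160305 [ -37.3   14.1   27.1  109.9   -8.2   60.2 -104.7]
from [0.5169 0.1004 0.0758] [179.94   2.56  -8.09]
[-0.098, -0.007, -0.839, 0.0004, -0.0008, 0.0006]
```

Emit:
jog_arm:
  motion:
    - [[0,0,-0.3,0,0,0,0.5],[0,0,-0.7,0,0,0,0.5],[0,0,-1,0,0,0,0.3],[0,0,-1,0,0,0,0],[0,0,-1,0,0,0,0]]

```text
time_s: 13.2
tool_pos: [0.5213, 0.1, 0.1759]
tool_rot: [180.0, 2.6, -8.1]
force: [-1.1, -0.2, -1.2]
grip_width: 0.06
grasp_force: 0.0
```

```bash
python3 - <<'E'
from h import *
im=[]
for n,(a,b,c,e) in(('top',(140,250,130,230)),('side',(130,210,150,290))):
    p,d=shot(n,'m5'+n);im.append(cv2.resize(p[a:b,c:e],None,fx=3.8,fy=3.8*(1 if n=='top' else 1),interpolation=cv2.INTER_CUBIC))
    C=cloud(n,d);x,y,h=[C[...,i] for i in range(3)];b=(x>.4)&(x<.7)&(y>.02)&(y<.15)&(h<.1)
    og=hsv(p,(4,140,90),(17,255,255))&b;ye=hsv(p,(20,120,70),(34,255,255))&b
    X=C[og];print(n,og.sum(),plane(X)[0].round(4),rect(X[:,:2]))
    ax=np.array([.9898,-.1426]);
    print(' orange u',np.percentile(X[:,:2]@ax,[1,99]).round(4),'v',np.percentile(X[:,:2]@[.1426,.9898],[2,98]).round(4),'roof u',np.percentile(C[ye][:,:2]@ax,[2,98]).round(4),'v',np.percentile(C[ye&(h>.074)][:,:2]@[.1426,.9898],[3,97]).round(4))
h=max(i.shape[0] for i in im);w=[cv2.copyMakeBorder(i,0,h-i.shape[0],0,0,0) for i in im]
o=np.hstack(w);o=cv2.resize(o,None,fx=min(1,800/o.shape[1]),fy=min(1,800/o.shape[1]));cv2.imwrite('pics/m5.png',o[:,:,::-1]);print(o.shape)
E
```

```text
top 4 [-0.3327 -0.4051  0.3064] ((0.5780064463615417, 0.09949140250682831), (0.00338946096599102, 0.03411109000444412), 57.949462890625)
 orange u [0.5417 0.5721] v [0.1733 0.1875] roof u [0.5721 0.6352] v [0.1509 0.1945]
side 46 [-0.0565  0.0259  0.1034] ((0.5623465180397034, 0.07899226248264313), (0.07398490607738495, 0.02596738003194332), 6.003895282745361)
 orange u [0.5073 0.5791] v [0.1541 0.1689] roof u [0.5543 0.6215] v [0.1483 0.1947]
(367, 800, 3)
```

View pics/m5.png

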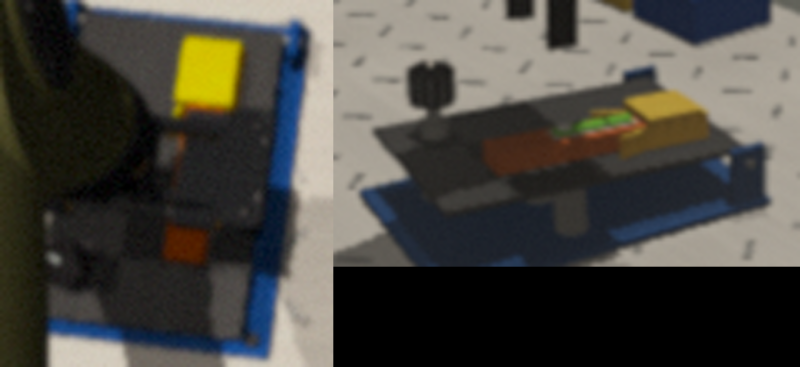

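The top view shows the level's rear end (185,243) in line behind the slot roof (210,72). The side view shows it lying flat and entered into the yellow slot, with the vial at (605,125). Next I'll measure the knob as a circle, stripe included.

```bash
python3 - <<'E'
from h import *
for n,f in(('top','top0'),('side','side0'),('side','m5side')):
    z=np.load(f+'.npz');p,d=z['p'],z['d'];C=cloud(n,d);x,y,h=[C[...,i] for i in range(3)]
    k=(np.hypot(x-.468,y-.183)<.04)&(h>.1)&(h<.13)
    T=k&(h>.114);X=C[T]
    print(f,T.sum(),np.median(X,0).round(4),cv2.minEnclosingCircle(X[:,:2].astype(np.float32)),np.percentile(X,[3,97],0).round(4).tolist())
    v,u=np.nonzero(k);print('  all',rect(C[k][:,:2]),'px',u.min(),u.max(),v.min(),v.max())
    # white stripe pixels
    s=T&(p.min(-1)>90)
    if s.sum()>2: print('  stripe',s.sum(),C[s].mean(0).round(4),rect(C[s][:,:2]))
E
```

```text
top0 160 [0.4713 0.1869 0.1178] ((0.47076860070228577, 0.18714477121829987), 0.01823817938566208) [[0.4563, 0.1718, 0.1148], [0.4862, 0.2019, 0.1204]]
  all ((0.4713236391544342, 0.18676024675369263), (0.03699852526187897, 0.03435026481747627), 19.631385803222656) px 141 157 211 226
  stripe 9 [0.4767 0.1993 0.1175] ((0.47400373220443726, 0.19965678453445435), (0.01152065023779869, 0.010530424304306507), 47.01041030883789)
side0 72 [0.4701 0.1829 0.1173] ((0.4711846113204956, 0.1853247582912445), 0.020007150247693062) [[0.4543, 0.1682, 0.1148], [0.4864, 0.1991, 0.1189]]
  all ((0.4699344038963318, 0.18398040533065796), (0.03699188679456711, 0.0360117070376873), 76.53443908691406) px 172 186 148 159
  stripe 6 [0.4807 0.1917 0.1171] ((0.48252126574516296, 0.1892671138048172), (0.008519686758518219, 0.026675499975681305), 31.12686538696289)
m5side 72 [0.469  0.1816 0.1174] ((0.47243165969848633, 0.1832786649465561), 0.02051183022558689) [[0.4551, 0.1682, 0.1143], [0.4857, 0.1998, 0.1191]]
  all ((0.47030454874038696, 0.18265829980373383), (0.0364021472632885, 0.03524349257349968), 0.8520255088806152) px 172 186 148 159
  stripe 10 [0.479  0.1936 0.1173] ((0.48087450861930847, 0.19290150701999664), (0.015277955681085587, 0.032241351902484894), 41.47765350341797)
```

```bash
cat >> h.py <<'E'
def tr(yaw,tilt):
    # tool pose: frame tilted by tilt deg (near edge up) about tray y, tool x at yaw relative to tray x
    M=R.from_euler('xyz',[0,tilt,-8.1],degrees=True)*R.from_euler('z',yaw,degrees=True)*R.from_euler('x',180,degrees=True)
    return M.as_matrix()
E
python3 - <<'E'
from h import *
G=np.array([.4708,.1869,.1178]);A=tr(90,2.8)[:,2]
tcp=G+A*.017
print('grip tcp',tcp)
H=tcp-A*.065
plan([([.51,.13,.17],tr(30,2.8)),([.48,.17,.17],tr(60,2.8)),(H,tr(90,2.8)),(tcp,tr(90,2.8))])
E
```

```text
grip tcp [0.46997784 0.18701701 0.1008203 ]
from [0.5198 0.0999 0.1741] [179.87   2.77  -8.08]
[-0.138, -0.285, 0.047, 0.0007, 0.0001, -0.1666]
[-0.129, -0.483, 0.017, -0.0, 0.0, -0.1667]
[0.089, -0.154, 0.047, 0.0, 0.0, -0.1667]
[0.0, 0.0, 0.65, 0.0, 0.0, 0.0]
```

Emit:
jog_arm:
  motion:
    - [[-0.14,-0.28,0.05,0,0,-0.167,0],[-0.14,-0.28,0.05,0,0,-0.167,0],[-0.14,-0.28,0.05,0,0,-0.167,0],[-0.14,-0.28,0.05,0,0,-0.167,0]]

```text
time_s: 13.7
tool_pos: [0.5093, 0.1297, 0.1692]
tool_rot: [-178.7, 2.5, 22.3]
force: [-1.3, 1.8, -0.7]
grip_width: 0.0865
grasp_force: 0.0
```

Emit:
jog_arm:
  motion:
    - [[-0.13,-0.48,0,0,0,-0.167,0],[-0.13,-0.48,0,0,0,-0.167,0],[-0.13,-0.48,0,0,0,-0.167,0],[-0.13,-0.48,0,0,0,-0.167,0]]

```text
time_s: 14.1
tool_pos: [0.4793, 0.1694, 0.1709]
tool_rot: [-177.6, 1.5, 52.4]
force: [-0.4, -0.7, -0.5]
grip_width: 0.0872
grasp_force: 0.0
```

Emit:
jog_arm:
  motion:
    - [[0.09,-0.15,0,0,0,-0.167,0],[0.09,-0.15,0,0,0,-0.167,0],[0.09,-0.15,0,0,0,-0.167,0],[0.09,-0.15,0,0,0,-0.167,0],[0.09,-0.15,0,0,0,-0.167,0]]

```text
time_s: 14.6
tool_pos: [0.4732, 0.1854, 0.1713]
tool_rot: [-177.2, 0.2, 82.1]
force: [0.8, -0.4, -0.1]
grip_width: 0.0869
grasp_force: 0.0
```

```bash
python3 - <<'E'
from h import *
o=env.get_obs();print(o['time_s'],o['qpos'].round(1),o['grip_width'])
tcp=np.array([.470,.187,.1008]);A=tr(90,2.8)[:,2]
plan([(tcp-A*.04,tr(90,2.8)),(tcp,tr(90,2.8))])
for n,(a,b,c,e) in(('side',(110,210,130,290)),):
    p,d=shot(n,'m6'+n);cv2.imwrite('pics/m6.png',cv2.resize(p[a:b,c:e],None,fx=4.5,fy=4.5,interpolation=cv2.INTER_CUBIC)[:,:,::-1])
p,d=shot('top','m6top');C=cloud('top',d);g=hsv(p,(40,120,90),(75,255,255))&(C[...,1]>0)&(C[...,1]<.2);print(g.sum())
E
```

```text
14.6 [-40.4   5.5  18.  106.5  -3.1  70.8 -29.2] 0.0869167747768334
from [0.4732 0.1854 0.1713] [-1.7719e+02  1.7000e-01  8.2120e+01]
[0.013, 0.0, 0.306, -0.0001, 0.001, 0.0012]
[0.0, 0.0, 0.4, 0.0, 0.0, 0.0]
65
```

View pics/m6.png

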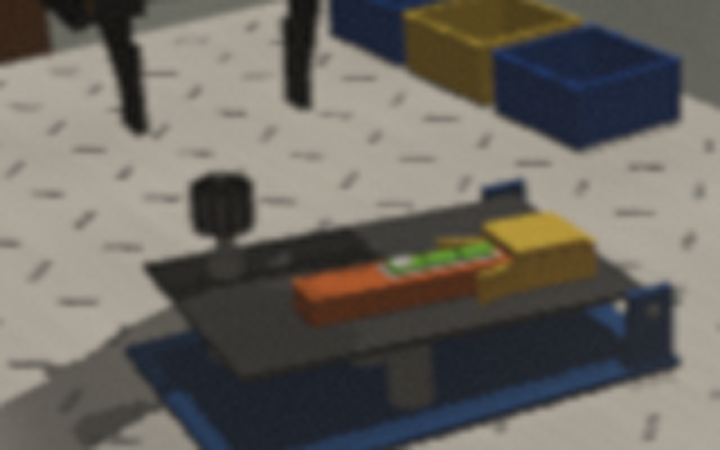

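The side crop shows the level seated in the slot (roof at 540,230) with the bubble at its rear end (400,262). The open fingers stand above the knob (222,205). Descending to grip it.

Emit:
jog_arm:
  motion:
    - [[0.01,0,0.3,0,0.001,0.001,0],[0.01,0,0.55,0,0.001,0.001,0],[0.01,0,0.7,0,0.001,0.001,0],[0.01,0,0.7,0,0.001,0.001,0]]

```text
time_s: 15.1
tool_pos: [0.4688, 0.1862, 0.1003]
tool_rot: [-177.1, 0.1, 81.9]
force: [0.1, -0.2, 0.3]
grip_width: 0.0872
grasp_force: 0.0
```

Emit:
jog_arm:
  motion:
    - [[0,0,0,0,0,0,1],[0,0,0,0,0,0,1],[0,0,0,0,0,0,1],[0,0,0,0,0,0,1],[0,0,0,0,0,0,1]]
  grip_force: 35

```text
time_s: 15.6
tool_pos: [0.4712, 0.1872, 0.1034]
tool_rot: [-177.3, -0.1, 81.9]
force: [-0.2, 0.1, 0.2]
grip_width: 0.0547
grasp_force: 0.0
```

Emit:
jog_arm:
  motion:
    - [[0,0,0,0,0,0,1],[0,0,0,0,0,0,1],[0,0,0,0,0,0,1],[0,0,0,0,0,0,1]]

```text
time_s: 16.0
tool_pos: [0.4698, 0.1873, 0.1028]
tool_rot: [-177.2, -0.1, 81.9]
force: [-5.1, 0.2, 3.2]
grip_width: 0.0351
grasp_force: 35.0
```

```bash
python3 - <<'E'
from h import *
o=env.get_obs();P=o['tool_pos'];ax=np.array([.99,-.141,0])
plan([(P-ax*.24*s*.6-[0,0,s],tr(90,2.8*(1-s/.016))) for s in(.008,.016)]+[(P-ax*.0023-[0,0,.020],tr(90,0))])
E
```

```text
from [0.4698 0.1873 0.1028] [-1.7718e+02 -7.0000e-02  8.1950e+01]
[-0.0, -0.008, 0.08, -0.0079, -0.0004, 0.0003]
[0.0, -0.01, 0.08, -0.0078, 0.0, -0.0]
[-0.0, 0.0, 0.04, 0.0, 0.0, 0.0]
```

Emit:
jog_arm:
  motion:
    - [[0,0,0.03,-0.003,0,0,1],[0,-0.01,0.06,-0.006,0,0,1],[0,-0.01,0.08,-0.008,0,0,1],[0,-0.01,0.08,-0.008,0,0,1]]

```text
time_s: 16.4
tool_pos: [0.4683, 0.1875, 0.0948]
tool_rot: [-178.6, -0.1, 82.0]
force: [-6.1, 0.4, 5.1]
grip_width: 0.0353
grasp_force: 35.0
```

Emit:
jog_arm:
  motion:
    - [[0,0,0.03,-0.003,0,0,1],[0,-0.01,0.06,-0.006,0,0,1],[0,-0.01,0.08,-0.008,0,0,1],[0,-0.01,0.08,-0.008,0,0,1]]

```text
time_s: 16.8
tool_pos: [0.467, 0.1877, 0.0868]
tool_rot: [179.9, -0.1, 82.0]
force: [-6.7, -1.0, 7.3]
grip_width: 0.0354
grasp_force: 35.0
```

Emit:
jog_arm:
  motion:
    - [[0,0,0.02,0,0,0,1],[0,0,0.02,0,0,0,1],[0,0,0.02,0,0,0,1]]

```text
time_s: 17.1
tool_pos: [0.4669, 0.1877, 0.085]
tool_rot: [180.0, -0.1, 82.0]
force: [-7.5, 0.8, 6.7]
grip_width: 0.0351
grasp_force: 35.0
```

```bash
cat > bub.py <<'E'
from h import *
import sys
tag=sys.argv[1]
def bub(tag):
    for n in('top','side'):
        p,d=shot(n,tag+n);C=cloud(n,d);ok=(C[...,1]>.03)&(C[...,1]<.14)&(C[...,0]>.44)&(C[...,0]<.66)&(C[...,2]<.11)
        g=hsv(p,(38,90,50),(80,255,255))&ok;v,u=np.nonzero(g)
        X=cast(n,np.c_[u,v],.082)[:,:2]@[.99,-.141]
        hist,e=np.histogram(X,bins=np.arange(.50,.60,.004));print(n,g.sum(),'green u',np.percentile(X,[1,99]).round(4) if len(X) else 0,dict(zip((e[:-1]*1000).astype(int).tolist(),hist.tolist())))
        ye=hsv(p,(20,120,70),(34,255,255))&ok
        t=(C[...,0]>.42)&(C[...,0]<.66)&(C[...,1]>.04)&(C[...,1]<.2)&(p.max(-1)<110)&(C[...,2]>.04)&(C[...,2]<.07);print('  tray plane',plane(C[t])[0].round(4),t.sum())
bub(tag)
o=env.get_obs();print(o['time_s'],o['tool_pos'].round(4),o['tool_rot'].round(2),o['force'].round(2),o['wrist_torque'].round(3))
E
python3 bub.py b1; python3 - <<'E'
import cv2,numpy as np
t=np.load('b1top.npz')['p'][145:245,140:230];s=np.load('b1side.npz')['p'][150:200,170:290]
a=cv2.resize(t,(396,440),interpolation=cv2.INTER_CUBIC);b=cv2.resize(s,(400,167),interpolation=cv2.INTER_CUBIC);b=cv2.copyMakeBorder(b,0,440-167,0,0,0)
cv2.imwrite('pics/b1.png',np.hstack([a,b])[:,:,::-1])
E
```

```text
top 88 green u [0.5035 0.5663] {500: 3, 504: 4, 508: 10, 512: 6, 516: 8, 520: 5, 524: 7, 528: 7, 532: 2, 536: 0, 540: 0, 544: 6, 548: 6, 552: 8, 556: 6, 560: 7, 564: 3, 568: 0, 572: 0, 576: 0, 580: 0, 584: 0, 588: 0, 592: 0}
  tray plane [ 0.0169 -0.0024  0.0401] 3494
side 53 green u [0.4963 0.5582] {500: 4, 504: 4, 508: 4, 512: 4, 516: 4, 520: 5, 524: 4, 528: 1, 532: 0, 536: 3, 540: 4, 544: 4, 548: 3, 552: 2, 556: 3, 560: 0, 564: 0, 568: 0, 572: 0, 576: 0, 580: 0, 584: 0, 588: 0, 592: 0}
  tray plane [ 0.0207 -0.0039  0.0386] 2023
17.2 [0.4669 0.1878 0.0851] [ 1.7997e+02 -7.0000e-02  8.1960e+01] [-7.86 -0.59  6.33] [-0.169  1.457 -0.008]
```

View pics/b1.png

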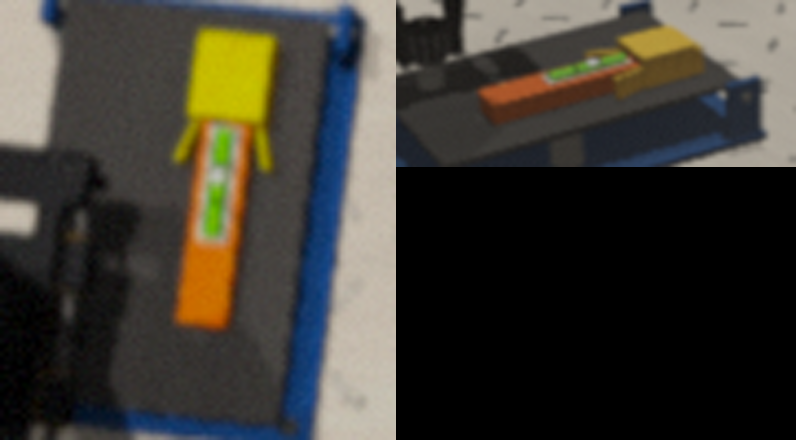

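The top crop shows the bubble at (217,178), in front of the vial's middle, so the nose is high and the tray has come down past level. I'll press further and ease the sideways load.

Emit:
jog_arm:
  motion:
    - [[0,-0.01,0.02,0,0,0,1],[0,-0.015,0.04,0,0,0,1],[0,-0.015,0.04,0,0,0,1],[0,-0.015,0.04,0,0,0,1],[0,-0.015,0.04,0,0,0,1]]

```text
time_s: 17.7
tool_pos: [0.4666, 0.1878, 0.0816]
tool_rot: [179.8, -0.1, 82.0]
force: [-6.9, -0.8, 7.2]
grip_width: 0.0351
grasp_force: 35.0
```

Emit:
jog_arm:
  motion:
    - [[0,0,0.02,0,0,0,1],[0,0,0.02,0,0,0,1],[0,0,0.02,0,0,0,1],[0,0,0.02,0,0,0,1],[0,0,0.02,0,0,0,1]]

```text
time_s: 18.2
tool_pos: [0.4666, 0.1878, 0.0798]
tool_rot: [179.8, -0.1, 81.9]
force: [-7.0, -1.4, 8.6]
grip_width: 0.0352
grasp_force: 35.0
```

```bash
python3 bub.py b2
```

```text
top 89 green u [0.5032 0.5644] {500: 4, 504: 5, 508: 10, 512: 5, 516: 8, 520: 5, 524: 8, 528: 7, 532: 7, 536: 6, 540: 6, 544: 4, 548: 0, 552: 0, 556: 5, 560: 7, 564: 2, 568: 0, 572: 0, 576: 0, 580: 0, 584: 0, 588: 0, 592: 0}
  tray plane [ 0.03   -0.0021  0.0314] 3460
side 53 green u [0.4939 0.5533] {500: 4, 504: 5, 508: 4, 512: 4, 516: 3, 520: 5, 524: 5, 528: 4, 532: 3, 536: 3, 540: 1, 544: 1, 548: 3, 552: 2, 556: 0, 560: 0, 564: 0, 568: 0, 572: 0, 576: 0, 580: 0, 584: 0, 588: 0, 592: 0}
  tray plane [ 0.0332 -0.0058  0.0304] 2061
18.3 [0.4666 0.1878 0.0798] [ 1.7984e+02 -1.0000e-01  8.1950e+01] [-6.9  -1.05  8.68] [-0.346  1.032 -0.073]
```

Emit:
jog_arm:
  motion:
    - [[0,-0.005,0.02,0,0,0,1],[0,-0.01,0.04,0,0,0,1],[0,-0.01,0.04,0,0,0,1],[0,-0.01,0.04,0,0,0,1]]

```text
time_s: 18.7
tool_pos: [0.4666, 0.1878, 0.0765]
tool_rot: [179.7, -0.1, 81.9]
force: [-5.8, -2.3, 11.6]
grip_width: 0.0354
grasp_force: 35.0
```

```bash
python3 bub.py b3
```

```text
top 86 green u [0.5032 0.5645] {500: 4, 504: 5, 508: 10, 512: 5, 516: 8, 520: 5, 524: 8, 528: 7, 532: 7, 536: 6, 540: 6, 544: 3, 548: 0, 552: 0, 556: 3, 560: 7, 564: 2, 568: 0, 572: 0, 576: 0, 580: 0, 584: 0, 588: 0, 592: 0}
  tray plane [ 0.0305 -0.0028  0.0311] 3451
side 51 green u [0.4939 0.5533] {500: 5, 504: 5, 508: 4, 512: 4, 516: 3, 520: 4, 524: 3, 528: 4, 532: 3, 536: 3, 540: 0, 544: 1, 548: 3, 552: 2, 556: 0, 560: 0, 564: 0, 568: 0, 572: 0, 576: 0, 580: 0, 584: 0, 588: 0, 592: 0}
  tray plane [ 0.034  -0.0057  0.0298] 2066
18.8 [0.4666 0.1878 0.0765] [ 1.7974e+02 -1.3000e-01  8.1940e+01] [-7.15 -1.78 11.76] [-0.535  0.93  -0.002]
```

The tray has stopped sinking with about 12 N on the knob, so the foot is on its pad. The bubble sits at about +17.5 mm, so I need roughly 72° clockwise, rising with the knob as it turns.

Emit:
jog_arm:
  motion:
    - [[0,0,-0.005,0,0,0.04,1],[0,0,-0.01,0,0,0.08,1],[0,0.005,-0.015,0,0,0.12,1],[0,0.005,-0.02,0,0,0.16,1],[0,0.005,-0.02,0,0,0.16,1]]

```text
time_s: 19.3
tool_pos: [0.4666, 0.1878, 0.0784]
tool_rot: [179.9, -0.2, 53.0]
force: [-8.1, -1.8, 12.4]
grip_width: 0.0353
grasp_force: 35.0
```

Emit:
jog_arm:
  motion:
    - [[0,0,-0.005,0,0,0.04,1],[0,0,-0.01,0,0,0.08,1],[0,0,-0.015,0,0,0.12,1],[0,0,-0.015,0,0,0.12,1],[0,0,-0.015,0,0,0.12,1]]

```text
time_s: 19.8
tool_pos: [0.4666, 0.1879, 0.08]
tool_rot: [180.0, -0.2, 31.5]
force: [-6.8, -1.9, 13.2]
grip_width: 0.0348
grasp_force: 35.0
```

Emit:
jog_arm:
  motion:
    - [[0,0,0,0,0,0,1],[0,0,0,0,0,0,1],[0,0,0,0,0,0,1],[0,0,0,0,0,0,1],[0,0,0,0,0,0,1]]

```text
time_s: 20.3
tool_pos: [0.4666, 0.1879, 0.08]
tool_rot: [180.0, -0.2, 31.5]
force: [-7.1, -1.7, 12.1]
grip_width: 0.0354
grasp_force: 35.0
```

```bash
python3 bub.py b4
```

```text
top 90 green u [0.5037 0.5642] {500: 2, 504: 4, 508: 10, 512: 6, 516: 8, 520: 5, 524: 7, 528: 7, 532: 7, 536: 0, 540: 0, 544: 4, 548: 7, 552: 8, 556: 7, 560: 7, 564: 1, 568: 0, 572: 0, 576: 0, 580: 0, 584: 0, 588: 0, 592: 0}
  tray plane [ 0.0096 -0.0025  0.0449] 3154
side 58 green u [0.4963 0.5581] {500: 4, 504: 5, 508: 4, 512: 4, 516: 4, 520: 4, 524: 4, 528: 2, 532: 0, 536: 3, 540: 5, 544: 4, 548: 3, 552: 4, 556: 3, 560: 0, 564: 0, 568: 0, 572: 0, 576: 0, 580: 0, 584: 0, 588: 0, 592: 0}
  tray plane [ 0.0149 -0.0037  0.0425] 2060
20.4 [0.4665 0.1879 0.0799] [179.98  -0.22  31.53] [-6.8  -2.04 13.22] [-0.547  1.564 -0.066]
```

Emit:
jog_arm:
  motion:
    - [[0,0,-0.007,0,0,0.04,1],[0,0,-0.015,0,0,0.08,1],[0,0,-0.018,0,0,0.12,1],[0,0,-0.018,0,0,0.12,1],[0,0,-0.018,0,0,0.12,1]]

```text
time_s: 20.9
tool_pos: [0.4667, 0.188, 0.0818]
tool_rot: [-179.9, -0.2, 9.9]
force: [-6.7, -2.0, 12.2]
grip_width: 0.0352
grasp_force: 35.0
```

Emit:
jog_arm:
  motion:
    - [[0,0,0,0,0,0,1],[0,0,0,0,0,0,1],[0,0,0,0,0,0,1],[0,0,0,0,0,0,1],[0,0,0,0,0,0,1]]

```text
time_s: 21.4
tool_pos: [0.4667, 0.188, 0.0818]
tool_rot: [-179.9, -0.2, 9.9]
force: [-5.9, -1.7, 12.8]
grip_width: 0.0353
grasp_force: 35.0
```

Emit:
jog_arm:
  motion:
    - [[0,0,0,0,0,0,1],[0,0,0,0,0,0,1],[0,0,0,0,0,0,1],[0,0,0,0,0,0,1],[0,0,0,0,0,0,1]]

```text
time_s: 21.9
tool_pos: [0.4667, 0.188, 0.0818]
tool_rot: [-179.9, -0.2, 9.9]
force: [-6.6, -1.2, 13.4]
grip_width: 0.0351
grasp_force: 35.0
```

```bash
python3 bub.py b5; cat > prof.py <<'E'
from h import *
import sys
# greenness profile along the vial, casting a line of 3-D points into the image
def profile(n,f,z=.082):
    p=np.load(f)['p'].astype(np.float32);c=env.camera_info(n);K=np.array(c['camera_matrix']);M=rot(c['orientation']);o=np.array(c['origin'])
    ok=hsv(p.astype(np.uint8),(38,90,50),(80,255,255));C=cloud(n,np.load(f)['d']);ok&=(C[...,1]>.03)&(C[...,1]<.14)&(C[...,0]>.44)&(C[...,0]<.66)
    v,u=np.nonzero(ok);W=cast(n,np.c_[u,v],z)[:,:2];ax=np.array([.99,-.141]);nn=np.array([.141,.99]);v0=np.median(W@nn)
    s=np.arange(.49,.58,.001);prof=0;wh=0
    for dv in(-.002,0,.002):
        Q=np.c_[s[:,None]*ax+(v0+dv)*nn,np.full(len(s),z)];q=(Q-o)@M;uv=(q/q[:,2:])@K.T
        px=cv2.remap(p,uv[:,0].astype(np.float32)[:,None],uv[:,1].astype(np.float32)[:,None],cv2.INTER_LINEAR)[:,0]
        prof=prof+(px[:,1]-px[:,0]);wh=wh+px[:,2]
    prof/=3;hi=np.percentile(prof,85);a=s[prof>hi/2];lo,up=a.min(),a.max()
    mid=(lo+up)/2;k=(s>lo+.003)&(s<up-.003);w=np.clip(hi*.6-prof,0,None)*k
    i=np.argmax(np.convolve(w,np.ones(15),'same'));kk=k&(abs(s-s[i])<=.011);b=(w*s*kk).sum()/(w*kk).sum()
    print(n,f,'vial',lo.round(4),up.round(4),'len',round(up-lo,4),'bubble rel mm',round((b-mid)*1000,2))
for n in('top','side'):
    for t in sys.argv[1:]: profile(n,f'{t}{n}.npz')
E
python3 prof.py b1 b3 b4 b5
```

```text
top 87 green u [0.5034 0.5663] {500: 3, 504: 4, 508: 10, 512: 5, 516: 8, 520: 5, 524: 7, 528: 4, 532: 0, 536: 0, 540: 3, 544: 7, 548: 6, 552: 8, 556: 7, 560: 7, 564: 3, 568: 0, 572: 0, 576: 0, 580: 0, 584: 0, 588: 0, 592: 0}
  tray plane [ 0.0018 -0.0024  0.0503] 3099
side 53 green u [0.4976 0.5582] {500: 5, 504: 5, 508: 3, 512: 4, 516: 4, 520: 4, 524: 1, 528: 1, 532: 1, 536: 4, 540: 4, 544: 4, 548: 3, 552: 4, 556: 3, 560: 0, 564: 0, 568: 0, 572: 0, 576: 0, 580: 0, 584: 0, 588: 0, 592: 0}
  tray plane [ 0.0058 -0.0019  0.0483] 2002
22.0 [0.4667 0.188  0.0818] [-179.92   -0.23    9.93] [-6.47 -0.93 13.48] [-0.435  1.577 -0.01 ]
top b1top.npz vial 0.504 0.565 len 0.061 bubble rel mm 4.93
top b3top.npz vial 0.504 0.564 len 0.06 bubble rel mm 17.38
top b4top.npz vial 0.505 0.565 len 0.06 bubble rel mm 6.1
top b5top.npz vial 0.504 0.565 len 0.061 bubble rel mm 2.38
side b1side.npz vial 0.496 0.557 len 0.061 bubble rel mm 6.16
side b3side.npz vial 0.494 0.554 len 0.06 bubble rel mm 18.47
side b4side.npz vial 0.496 0.557 len 0.061 bubble rel mm 7.62
side b5side.npz vial 0.498 0.558 len 0.06 bubble rel mm 2.36
```

Emit:
jog_arm:
  motion:
    - [[0,0,-0.004,0,0,0.03,1],[0,0,-0.008,0,0,0.055,1],[0,0,-0.008,0,0,0.055,1],[0,0,-0.008,0,0,0.055,1],[0,0,-0.008,0,0,0.055,1]]

```text
time_s: 22.5
tool_pos: [0.4667, 0.188, 0.0827]
tool_rot: [-179.9, -0.2, 0.0]
force: [-6.3, -1.1, 12.6]
grip_width: 0.0352
grasp_force: 35.0
```

Emit:
jog_arm:
  motion:
    - [[0,0,0,0,0,0,1],[0,0,0,0,0,0,1],[0,0,0,0,0,0,1],[0,0,0,0,0,0,1],[0,0,0,0,0,0,1]]

```text
time_s: 23.0
tool_pos: [0.4668, 0.1881, 0.0827]
tool_rot: [-179.9, -0.2, 0.0]
force: [-6.0, -1.2, 12.7]
grip_width: 0.0355
grasp_force: 35.0
```

Emit:
jog_arm:
  motion:
    - [[0,0,0,0,0,0,1],[0,0,0,0,0,0,1],[0,0,0,0,0,0,1],[0,0,0,0,0,0,1],[0,0,0,0,0,0,1]]

```text
time_s: 23.5
tool_pos: [0.4668, 0.1881, 0.0827]
tool_rot: [-179.9, -0.2, 0.0]
force: [-6.0, -1.5, 13.7]
grip_width: 0.0352
grasp_force: 35.0
```

Emit:
jog_arm:
  motion:
    - [[0,0,0,0,0,0,1],[0,0,0,0,0,0,1],[0,0,0,0,0,0,1],[0,0,0,0,0,0,1],[0,0,0,0,0,0,1]]

```text
time_s: 24.0
tool_pos: [0.4668, 0.188, 0.0827]
tool_rot: [-179.9, -0.2, 0.0]
force: [-7.1, -2.2, 12.8]
grip_width: 0.0349
grasp_force: 35.0
```

```bash
python3 bub.py b6; python3 prof.py b6; python3 - <<'E'
from h import *
p=np.load('b6top.npz')['p'];cv2.imwrite('pics/b6.png',cv2.resize(p[145:235,165:215],None,fx=6.5,fy=6.5,interpolation=cv2.INTER_CUBIC)[:,:,::-1])
C=cloud('top',np.load('b6top.npz')['d']);b=(C[...,0]>.42)&(C[...,0]<.66)&(C[...,1]>.05)&(C[...,1]<.14)
og=hsv(p,(4,140,90),(17,255,255))&b;ye=hsv(p,(20,120,70),(34,255,255))&b
for m,z in((og,.075),(ye,.079)):
    v,u=np.nonzero(m);W=cast('top',np.c_[u,v],z)[:,:2];print(np.percentile(W@[.99,-.141],[0.5,99.5]).round(4),np.percentile(W@[.141,.99],[5,95]).round(4))
E
```

```text
top 90 green u [0.5035 0.5663] {500: 2, 504: 4, 508: 9, 512: 6, 516: 9, 520: 5, 524: 7, 528: 1, 532: 0, 536: 2, 540: 6, 544: 7, 548: 6, 552: 8, 556: 7, 560: 7, 564: 4, 568: 0, 572: 0, 576: 0, 580: 0, 584: 0, 588: 0, 592: 0}
  tray plane [-0.0019  0.0018  0.0522] 3101
side 54 green u [0.4987 0.5582] {500: 5, 504: 4, 508: 3, 512: 4, 516: 4, 520: 4, 524: 1, 528: 2, 532: 2, 536: 5, 540: 4, 544: 4, 548: 3, 552: 4, 556: 3, 560: 0, 564: 0, 568: 0, 572: 0, 576: 0, 580: 0, 584: 0, 588: 0, 592: 0}
  tray plane [ 0.0014 -0.0014  0.0512] 1987
24.1 [0.4667 0.188  0.0827] [-1.7988e+02 -2.2000e-01  3.0000e-02] [-5.96 -0.96 12.33] [-0.431  1.545 -0.006]
top b6top.npz vial 0.504 0.565 len 0.061 bubble rel mm -0.16
side b6side.npz vial 0.498 0.558 len 0.06 bubble rel mm 0.2
[0.4505 0.569 ] [0.155  0.1861]
[0.4037 0.6278] [0.1457 0.4055]
```

View pics/b6.png

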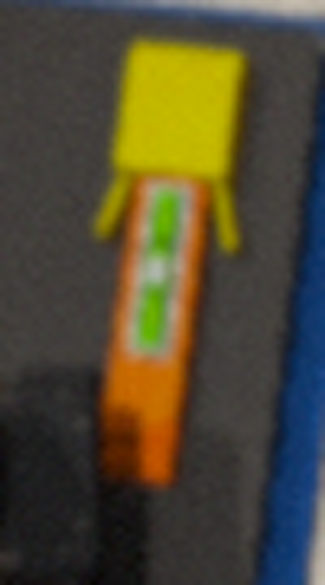

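The crop shows the bubble (157,268) centred in the vial, with the level home in the slot. Both views put the bubble within 0.2 mm of the middle, the push is about 12.5 N and the grip 35 N, so I'm handing in.

```bash
python3 -c "
from cell import env
print(env.sign_off())"
```

```text
the job is handed in; nothing more can be done
None
```

I've handed the job in, but no verdict came back. By my measurements the level is home in the slot, and the gripped knob is pressed at about 12.5 N with the foot on its pad. The bubble is within about 0.2 mm of centre. I kept clear of the four bench items but did not re-measure them.

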